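# Charge the pump-up buffer pressure vessel

### The arm

A 6-joint arm with a two-finger parallel gripper is mounted at the origin on the work surface. World frame = base frame: x ahead of the robot, y to its left, z up, the work surface at z = 0. Lengths are in m, angles in rad, forces in N, time in s.
With the tool pointing down it reaches from about 0.375 to 0.9 m from the base axis. Payload 3.1 kg.
Tool frame: the origin (TCP) lies at the centre of the arm's flange, where the gripper is bolted on; the fingertips stand 182 mm ahead of it and the grasp point (between the pads) lies 164 mm ahead of it; z points along the fingers, x is the direction in which the jaws open and shut, and the axes are right-handed (so a half turn about z gives the same grasp; the last joint's range is limited). The gripper opens to 87 mm and grips with 3 to 60 N. Pads are 19 mm wide; open, the fingers measure 117 mm over their backs; the gripper's body (75 mm by 190 mm) begins 51 mm behind the grasp point.
Start: joints at [1.157, 0.527, 1.433, -0, 1.181, -0.178], TCP at [0.145, 0.608, 0.405] pointing down, gripper open.
Joint ranges: [-3.08, 3.08], [-0.75, 2.2], [0.22, 2.44], [-1.43, 4.57], [0, 2.65], [-2.85, 2.85]. Speed limits (rad/s): [2.79, 2.79, 3.14, 3.14, 3.14, 3.14].

### API

Orientations are given as a unit quaternion [x, y, z, w].
In Python, from rig import status, eyes, robot gives the robot as it stands. The module is installed in compiled form; this text tells all that it offers.
- The arm moves only by the tool step_arm, never from a script. Its argument "steps" is a list of rows, each a list of 7 numbers: the closure, from -1 (fully open) to 1 (shut), so that 0 is half open, then the shift along the tool's x, y, z each as a share of 0.025 m, from -1 to 1, then the turn, a rotation vector about the tool's x, y, z each as a share of 8 degrees, from -1 to 1. In form: [[jaw, dx, dy, dz, rx, ry, rz], ...]. A call has exactly 10 rows; each row shifts and turns the commanded pose from where the row before left it, along the tool's axes as they then stand; what a row does not reach is not made up. A row lasts 1/10 s, in which the tool goes at most 50 mm and 8.59 degrees, less where a joint would pass 70% of its speed; a pose out of reach is approached as far as the arm can. A call with a number of a shift or a turn outside -1 to 1 is refused whole. A call with a gripper value outside its range is refused whole. The fingers move at their own pace and stop on an object; "squeeze" is the grip in N (left out, the last holds). Time passes only in rows, so rows that do not move let the fingers close, or fill a call up. It gives the time, the measured TCP pose, the force and the opening at its end, in the units of the state.
- status.get_obs(): the state, without advancing time (a new reading comes with each control period).
- eyes.camera(name): name is "scene" or "top" or "wrist"; returns (picture, depth): 384x512x3 uint8, red, green, blue; 384x512 float32, m along the optical axis (not along the pixel's ray), 0 where there is no reading.
- eyes.camera_info(name): a dict with "K" (3x3 intrinsics, pixels), "k1" (the pictures are not rectified: a ray, as slopes to the right and down, at radius r is drawn at 1 + k1 r^2 times it, then the intrinsics apply), "R" (3x3) and "t" (3): a world point X has camera coordinates R X + t. Camera axes: x right, y down, z forward; pixel columns grow to the right and rows downward; lengths in m; the calibration is good to about 2 mm. A picture is of the moment at which its call begins: read the wrist's pose just before it. camera_info takes no time and is no camera call; for the wrist camera it gives the pose at the moment of the call.
- robot.hand_in(): hands the job in, once; it reports no verdict.
The state is a dict: "time": time; "q": joint angles; "joint_velocities": joint speeds; "joint_torque": joint torques, N m; "position": TCP position; "tool_rot": TCP orientation; "ft_force": force on the tool from outside, world axes, zero at the start; "moment": the same for the moment, N m; "grip_width": finger opening in m.
Only numpy, scipy, OpenCV 4.12 (cv2) and the standard library are available. Lean on these libraries where they do the work, as an engineer would, in place of code of your own. Each camera call takes 0.05 s, during which the arm holds its last target.

### The job

The hand-pumped pressure vessel that feeds the gel tank is standing vented. Push its blue vent lever round until it is fully shut, then pump the black plunger with full strokes, letting it spring right up each time, until the red pressure pin on the head has popped fully out, and leave the plunger up. Do not touch the pin itself, and leave the bottle, beaker and casting frame standing where they are.

Things in the scene. Friction and masses are not known exactly. Their poses are not given: they have to be found in the camera images.
- pressure_vessel: White pressure bottle, 104 mm wide, in a steel holder fixed to the bench; green screw head 104 mm wide, its top 190 mm above the bench. Origin: on the bench, on its vertical axis; z up; x points to the vent cock (40 mm out), -x to the red pin (36 mm out); plunger in the middle. Holds an unknown charge: with the vent shut 3 to 6 full strokes bring the pin out; with it open strokes do nothing.
- plunger_top (a point): Centre of the top of the black pump knob (round, 50 mm across, slightly domed with a flat middle 24 mm across, 20 mm thick, on a 14 mm steel stem); 250 mm above the bench when up. Moves with the knob.
- pump_plunger (a joint): How far the plunger is pressed straight down, m: 0 up, 0.027 at its bottom stop. Takes about 4.5 N at the start, 10 N at the bottom and up to 4 N more while pressure builds; let go, it springs up in about 0.2 s. Beyond 0.023 is a full stroke; shorter strokes, or not letting it right up (under 0.004), count for less. Extra strokes after the pin is out do no harm.
- indicator_pin: Red pressure pin, 10 mm across, upright in a black boss 18 mm across and 8 mm high on the head. Origin: centre of its top. Fully in, the top is 199.5 mm above the bench (1.5 mm above the boss); it rises by itself on the last one or two strokes and stays there. Part out is up to 8 mm; fully out is about 16 mm higher than in, 12 mm or more counts.
- vent_pivot (a point): Point on the vertical pivot axis of the vent lever, at the blade's mid height, 213 mm above the bench, 40 mm from the vessel's axis along its x. Under the lever a brass stub sticks out along the vessel's x, to 74 mm from the vessel's axis, 193 to 201 mm above the bench.
- lever_tip (a point): Outer end of the blue vent lever, at the blade's mid height, 52 mm from the pivot. The blade is 8 mm wide and 14 mm high (206 to 220 mm above the bench); its rounded end is 10 mm wide and reaches 57 mm from the pivot.
- vent_lever (a joint): Angle of the vent lever, rad: 0 in line with the brass stub (along the vessel's x) = open; turns counter-clockwise seen from above to its stop at 1.571, across the stub (along the vessel's y) = fully shut; above 1.4 counts as shut. Starts at 0 to 0.3, stays where it is left, takes about 1.5 N at the tip.
- reagent_bottle: Loose amber bottle with a blue cap, 66 mm wide, about 135 mm tall. Origin: centre of its underside. Leave it alone.
- casting_frame: Loose green plastic gel casting frame, 144 x 83 mm, 62 mm tall: two rails and two raised clamp plates. Origin: centre of its underside; x along the rails. Leave it alone.
- beaker: Loose clear beaker, 66 mm wide, 75 mm tall, open at the top. Origin: centre of its underside. Leave it alone.

How it is judged:
By the outcome, as a careful person would: the job done as asked, in the order asked, and still so for the second after the job is handed in, with the robot touching nothing.
It also fails if it takes over 61 s, if anything falls off the work surface, if the arm or the gripper's body presses on something with over 40 N, if the wrist force passes 120 N, or if a joint passes its speed limit or range.

## Working session

There is one attempt and no reset: what is moved stays moved. The work goes in short steps, Python scripts to look and compute and a tool call to move; the robot and the scene stay as the last step left them, time stands still between calls to the robot, and variables do not carry over. Pictures are saved under pics/ and viewed, and the job is handed in when it is done.

Besides the shell and the picture viewer there is one more tool, called after ">>>" as a command line: name --pt "numbers of a row" for each row, then --argument value for the rest. step_arm: Moves the arm, as the interface text tells. Its arguments: {"type":"object","properties":{"steps":{"type":"array"},"squeeze":{"type":"number"}},"required":["steps"]}

```bash
mkdir -p pics; cat > h.py <<'E'
import numpy as np,cv2
from rig import status,eyes,robot
def shot(n,f):
    info=eyes.camera_info(n); im,d=eyes.camera(n)
    np.savez('pics/'+f+'.npz',im=im,d=d,K=info['K'],k1=info['k1'],R=info['R'],t=info['t'])
    cv2.imwrite('pics/'+f+'.png',im[:,:,::-1]); return im,d,info
def load(f):
    z=np.load('pics/'+f+'.npz'); return z['im'],z['d'],z
def ray(c,u,v):
    K=np.array(c['K']);k=float(c['k1'])
    p=cv2.undistortPoints(np.array([[[u,v]]],float),K,np.array([k,0,0,0.]))[0,0]
    R=np.array(c['R']);t=np.array(c['t']); return -R.T@t, R.T@np.array([p[0],p[1],1.])
def onz(c,u,v,z):
    o,d=ray(c,u,v); return o+d*(z-o[2])/d[2]
def dep(c,D,u,v):
    o,d=ray(c,u,v); return o+d*D[int(round(v)),int(round(u))]
E
python3 - <<'E'
from h import *
s=status.get_obs();print({k:np.round(v,3) for k,v in s.items()})
for n in ('scene','top'):
    im,d,i=shot(n,n+'0'); print(n,np.round(i['K'],1).tolist(),i['k1'],np.round(-np.array(i['R']).T@i['t'],3))
E
```

```text
{'time': np.float64(0.0), 'q': array([ 1.158,  0.528,  1.434, -0.   ,  1.181, -0.178]), 'joint_velocities': array([-0.001, -0.   ,  0.001,  0.001,  0.002, -0.   ]), 'joint_torque': array([-2.0000e-03, -4.4003e+01, -1.7659e+01,  6.3000e-02,  5.8000e-02,
       -0.0000e+00]), 'position': array([0.145, 0.608, 0.404]), 'tool_rot': array([ 0.785,  0.619, -0.001,  0.001]), 'ft_force': array([-0.948,  0.136, -0.775]), 'moment': array([ 0.027, -0.05 , -0.061]), 'grip_width': np.float64(0.087)}
scene [[467.5, 0.0, 249.3], [0.0, 467.5, 183.5], [0.0, 0.0, 1.0]] -0.06421629671767135 [1.113 0.406 1.147]
top [[359.1, 0.0, 249.9], [0.0, 359.1, 193.7], [0.0, 0.0, 1.0]] 0.013505178637963433 [0.531 0.066 0.934]
```

View pics/scene0.png

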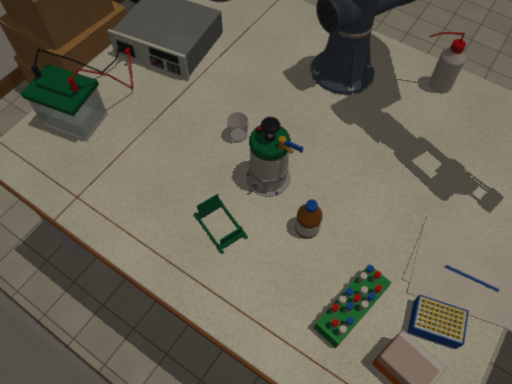

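View pics/top0.png

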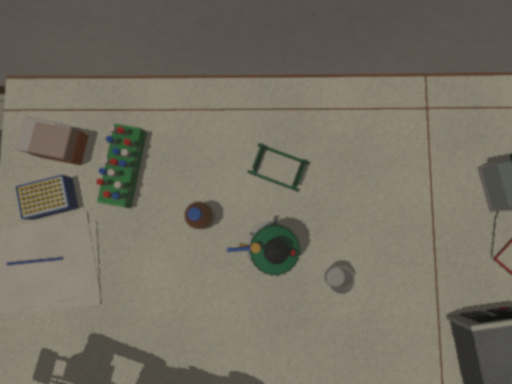

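```bash
python3 - <<'E'
from h import *
im,d,c=load('top0')
cv2.imwrite('pics/topz.png',cv2.resize(im[200:300,170:370,::-1],None,fx=4,fy=4,interpolation=cv2.INTER_CUBIC))
hsv=cv2.cvtColor(im,cv2.COLOR_RGB2HSV)
sub=np.zeros(im.shape[:2],bool); sub[215:290,222:310]=1
def m(lo,hi,extra=sub):
    k=(cv2.inRange(hsv,lo,hi)>0)&extra
    n,l,st,ce=cv2.connectedComponentsWithStats(k.astype(np.uint8))
    return [(st[i].tolist(),ce[i].round(1).tolist(),l==i) for i in range(1,n) if st[i][4]>5]
for name,lo,hi,z in (('green',(60,80,20),(95,255,255),.19),('blue',(100,110,30),(125,255,255),.22),('red',(170,120,40),(180,255,255),.2),('red2',(0,150,40),(8,255,255),.2),('black',(0,0,0),(180,255,38),.25),('brass',(10,100,80),(28,255,255),.205)):
    for st,ce,l in m(lo,hi): 
        print(name,st,ce,onz(c,*ce,z).round(4), np.median(d[l]))
    
for u,v in ((275,249),(278,249),(235,249),(257,249)): print(u,v,dep(c,d,u,v).round(3))
E
```

```text
green [251, 225, 48, 49, 1067] [274.1, 249.3] [0.4975 0.0299 0.19  ] 0.7338858
blue [228, 247, 21, 4, 32] [238.5, 248.7] [0.4998 0.1012 0.22  ] 0.7057712
red2 [291, 250, 4, 5, 15] [292.5, 252.1] [ 0.4925 -0.0066  0.2   ] 0.7236221
black [271, 239, 19, 23, 113] [281.9, 248.2] [0.5022 0.0181 0.25  ] 0.676828
black [276, 260, 3, 3, 7] [277.0, 260.7] [0.4791 0.0274 0.25  ] 0.67493254
brass [251, 243, 10, 10, 81] [255.3, 247.4] [0.5018 0.0682 0.205 ] 0.70487577
brass [239, 244, 7, 2, 12] [242.0, 244.6] [0.5073 0.095  0.205 ] 0.72436047
275 249 [0.501 0.031 0.25 ]
278 249 [0.501 0.025 0.251]
235 249 [0.499 0.108 0.221]
257 249 [0.499 0.065 0.222]
```

View pics/topz.png

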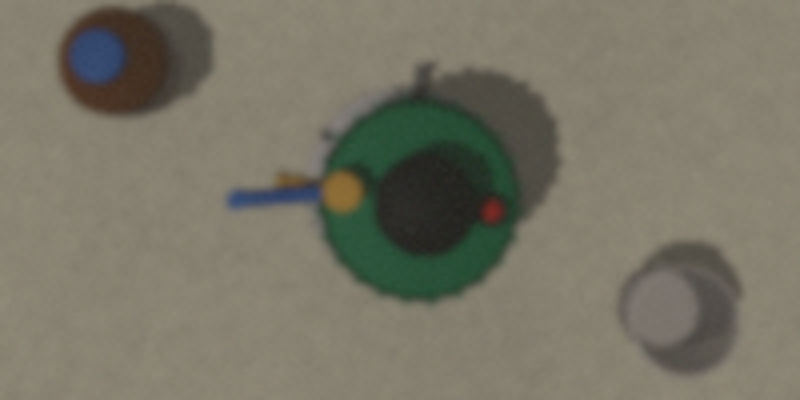

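```bash
python3 - <<'E'
from h import *
im,d,c=load('scene0')
cv2.imwrite('pics/scz.png',cv2.resize(im[105:205,225:325,::-1],None,fx=6,fy=6,interpolation=cv2.INTER_CUBIC))
im,d,c=load('top0')
print('pivot',onz(c,255.3,247.4,.222),'pin',onz(c,292.7,252.4,.2),'knob',onz(c,276.6,250.7,.249),'head',onz(c,274.75,249.3,.19))
print('levertip',onz(c,229.5,249.8,.22), 'levmid',onz(c,240,249,.22))
print('bottle',onz(c,200,215,.1))
E
```

```text
pivot [0.50247599 0.06818408 0.222     ] pin [ 0.49185917 -0.00703394  0.2       ] knob [0.49752213 0.0280083  0.249     ] head [0.49746861 0.02852818 0.19      ]
levertip [0.49759759 0.11892836 0.22      ] levmid [0.49920573 0.0982717  0.22      ]
bottle [0.57184893 0.19722763 0.1       ]
```

View pics/scz.png

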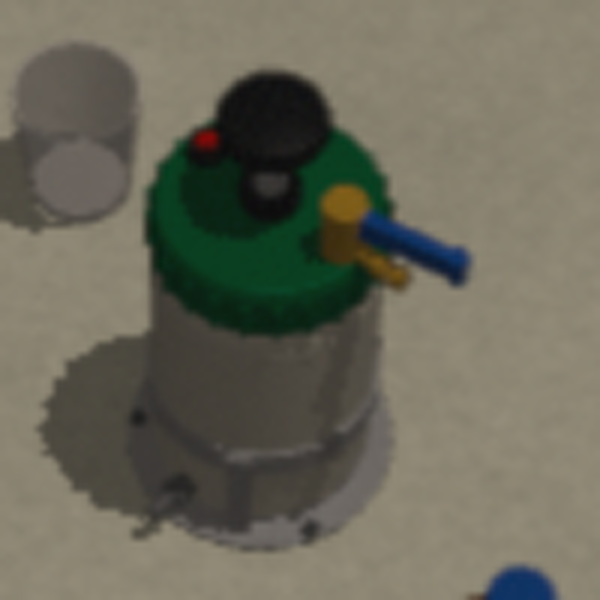

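>>> step_arm --pt "1 0 0 -0.8 0 0 -0.74" --pt "1 0 0 -0.8 0 0 0" --pt "1 -0.99 1 0 0 0 0" --pt "1 -0.99 1 0 0 0 0" --pt "1 -0.99 1 0 0 0 0" --pt "1 -0.99 1 0 0 0 0" --pt "1 -0.99 1 0 0 0 0" --pt "1 -0.99 1 0 0 0 0" --pt "1 -0.99 1 0 0 0 0" --pt "1 -0.99 1 0 0 0 0" --squeeze 20

```text
time: 1.1
position: [0.3182, 0.384, 0.4445]
tool_rot: [0.752, 0.659, -0.0, -0.0]
ft_force: [0.4, 0.7, 0.0]
grip_width: 0.0149
```

>>> step_arm --pt "1 -0.99 1 0 0 0 0" --pt "1 -0.99 1 0 0 0 0" --pt "1 -0.99 1 0 0 0 0" --pt "1 -0.99 1 0 0 0 0" --pt "1 -0.99 1 0 0 0 0" --pt "1 -0.99 1 0 0 0 0" --pt "1 -0.99 1 0 0 0 0" --pt "1 -0.99 1 0 0 0 0" --pt "1 0 0 0 0 0 0" --pt "1 0 0 0 0 0 0"

```text
time: 2.1
position: [0.4901, 0.1622, 0.4442]
tool_rot: [0.753, 0.658, -0.001, -0.001]
ft_force: [-0.6, -0.1, -1.5]
grip_width: 0.0005
```

```bash
python3 - <<'E'
from h import *
s=status.get_obs();print({k:np.round(v,4) for k,v in s.items() if k!='joint_torque'})
for n in ('wrist','top'):
    im,d,i=shot(n,n+'1')
print(np.round(-np.array(i['R']).T@i['t'],3))
E
```

```text
{'time': np.float64(2.1), 'q': array([ 1.0280e-01,  3.3270e-01,  1.6535e+00,  5.0000e-04,  1.1570e+00,
       -1.3347e+00]), 'joint_velocities': array([ 0.0349, -0.0104,  0.0181,  0.0053,  0.0036, -0.0002]), 'position': array([0.4901, 0.1622, 0.4442]), 'tool_rot': array([ 7.527e-01,  6.584e-01, -5.000e-04, -6.000e-04]), 'ft_force': array([-0.6091, -0.0748, -1.4774]), 'moment': array([ 0.008 , -0.0188,  0.0032]), 'grip_width': np.float64(0.0005)}
[0.531 0.066 0.934]
```

View pics/wrist1.png

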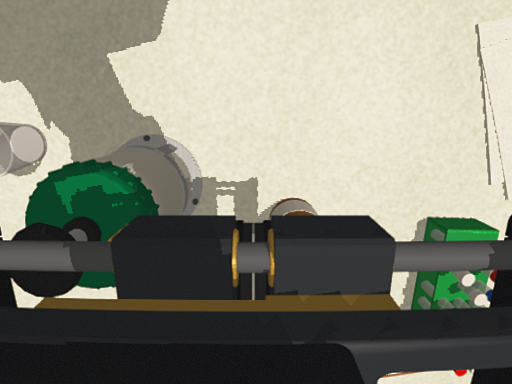

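View pics/top1.png

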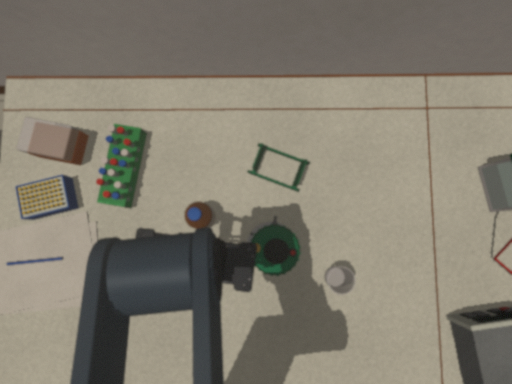

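```bash
python3 - <<'E'
from h import *
im,d,c=load('wrist1')
s=status.get_obs()
from scipy.spatial.transform import Rotation as R
Rt=R.from_quat(s['tool_rot']).as_matrix()
for u,v in ((115,250),(150,225),(180,240),(180,280),(230,225),(230,250),(253,255),(253,285),(300,225),(300,280),(390,250),(60,305),(60,255),(253,302)):
    print(u,v,(Rt.T@(dep(c,d,u,v)-s['position'])).round(4))
E
```

```text
115 250 [-0.0333 -0.0347  0.0884]
150 225 [-0.0285 -0.0368  0.0997]
180 240 [-0.0184 -0.0368  0.0895]
180 280 [-0.0188 -0.027   0.0888]
230 225 [-0.0077 -0.0365  0.1004]
230 250 [-0.0069 -0.0344  0.0892]
253 255 [-0.0017 -0.0303  0.0954]
253 285 [-0.0024  0.1773  0.4424]
300 225 [ 0.0105 -0.0368  0.0996]
300 280 [ 0.0094 -0.0265  0.0897]
390 250 [ 0.0303 -0.0339  0.0899]
60 305 [-0.0454 -0.0233  0.0833]
60 255 [-0.0513 -0.03    0.0955]
253 302 [-0.0017 -0.023   0.0859]
```

>>> step_arm --pt "1 -0.58 0.73 0 0 0 0" --pt "1 -0.58 0.73 0 0 0 0" --pt "1 -0.58 0.73 0 0 0 0" --pt "1 0 0 0 0 0 0" --pt "1 0 0 0.71 0 0 0" --pt "1 0 0 0.71 0 0 0" --pt "1 0 0 0.71 0 0 0" --pt "1 0 -0.3 0 0 0 0" --pt "1 0 -0.3 0 0 0 0" --pt "1 0 0 0 0 0 0"

```text
time: 3.2
position: [0.5221, 0.1154, 0.3923]
tool_rot: [0.752, 0.66, -0.0, -0.0]
ft_force: [0.1, 0.3, -0.4]
grip_width: 0.0
```

```bash
python3 - <<'E'
from h import *
s=status.get_obs();print({k:np.round(v,4) for k,v in s.items() if k in('position','ft_force')})
p=s['position'][:2]-np.array([.5025,.0682]); print(p@[.132,.991],p@[-.991,.132])
im,d,i=shot('scene','scene2')
cv2.imwrite('pics/scz2.png',cv2.resize(im[85:205,215:335,::-1],None,fx=5,fy=5,interpolation=cv2.INTER_CUBIC))
E
```

```text
{'position': array([0.5221, 0.1154, 0.3923]), 'ft_force': array([ 0.1325,  0.3387, -0.3741])}
0.049381471265785765 -0.01321073714791028
```

View pics/scz2.png

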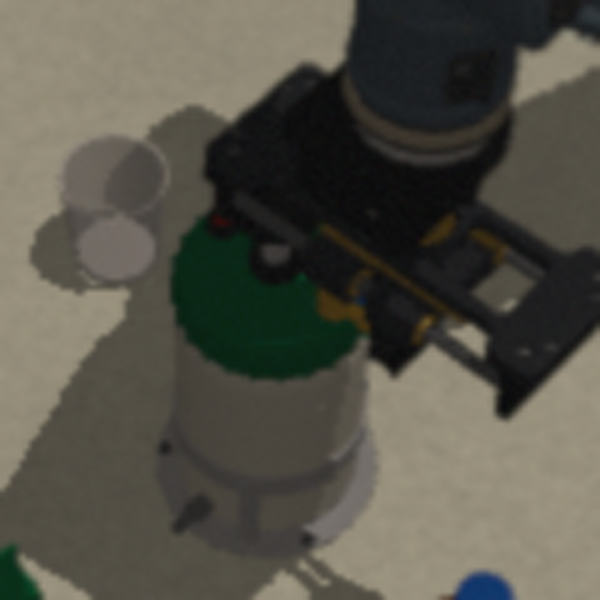

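>>> step_arm --pt "1 0 -0.28 0.04 0 0 0" --pt "1 0.04 -0.44 0 0 0 0" --pt "1 -0.12 -0.48 0 0 0 0" --pt "1 -0.16 -0.24 0 0 0 0" --pt "1 -0.16 -0.24 0 0 0 0" --pt "1 -0.18 -0.17 0 0 0 0" --pt "1 -0.18 -0.17 0 0 0 0" --pt "1 -0.3 -0.12 0 0 0 0" --pt "1 -0.1 -0.06 0 0 0 0" --pt "1 0 0 0 0 0 0"

```text
time: 4.25
position: [0.4649, 0.0925, 0.3903]
tool_rot: [0.752, 0.659, -0.001, -0.001]
ft_force: [0.5, 0.6, 0.4]
grip_width: 0.0003
```

```bash
python3 - <<'E'
from h import *
s=status.get_obs();print({k:np.round(v,4) for k,v in s.items() if k in('position','ft_force','moment')})
p=s['position'][:2]-np.array([.5025,.0682]); print(p@[.132,.991],p@[-.991,.132])
im,d,i=shot('scene','scene3')
cv2.imwrite('pics/scz3.png',cv2.resize(im[85:205,215:335,::-1],None,fx=5,fy=5,interpolation=cv2.INTER_CUBIC))
E
```

```text
{'position': array([0.4649, 0.0925, 0.3903]), 'ft_force': array([0.4989, 0.6378, 0.4153]), 'moment': array([ 0.0224, -0.0158,  0.0197])}
0.019084422370094486 0.04044298835387666
```

View pics/scz3.png

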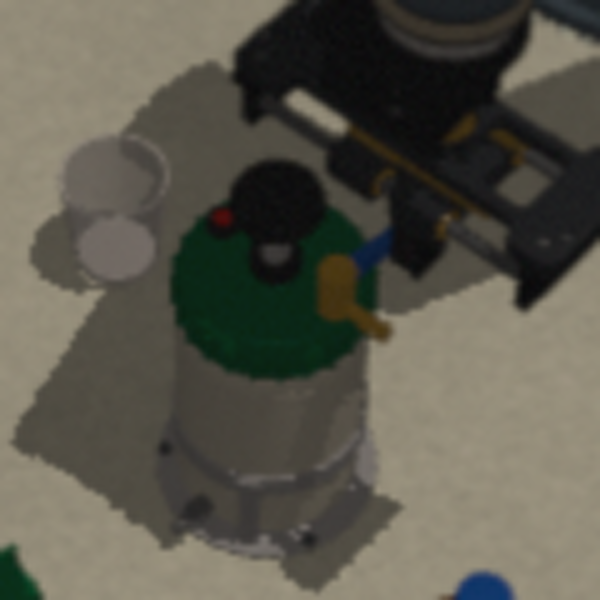

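>>> step_arm --pt "1 -0.05 0 0 0 0 0" --pt "1 -0.05 0 0 0 0 0" --pt "1 -0.04 0 0 0 0 0" --pt "1 0 0 0 0 0 0" --pt "1 0 0 0 0 0 0" --pt "1 0 0 0 0 0 0" --pt "1 0 0 0 0 0 0" --pt "1 0 0 0 0 0 0" --pt "1 0 0 0 0 0 0" --pt "1 0 0 0 0 0 0"

```text
time: 5.3
position: [0.465, 0.0894, 0.3905]
tool_rot: [0.752, 0.659, -0.0, 0.0]
ft_force: [0.3, -0.2, -0.7]
grip_width: 0.0004
```

```bash
python3 - <<'E'
from h import *
s=status.get_obs();print({k:np.round(v,4) for k,v in s.items() if k in('position','ft_force','moment')})
p=s['position'][:2]-np.array([.5025,.0682]); print(p@[.132,.991],p@[-.991,.132])
E
```

```text
{'position': array([0.465 , 0.0894, 0.3905]), 'ft_force': array([ 0.2516, -0.1829, -0.708 ]), 'moment': array([0.0381, 0.0031, 0.0096])}
0.01607675596497301 0.040013301769833115
```

>>> step_arm --pt "1 -0.05 0 0 0 0 0" --pt "1 -0.05 0 0 0 0 0" --pt "1 -0.04 0 0 0 0 0" --pt "1 0 0 0 0 0 0" --pt "1 0 0 0 0 0 0" --pt "1 0 0 0 0 0 0" --pt "1 0 0 0 0 0 0" --pt "1 0 0 0 0 0 0" --pt "1 0 0 0 0 0 0" --pt "1 0 0 0 0 0 0"

```text
time: 6.3
position: [0.4644, 0.0861, 0.3905]
tool_rot: [0.752, 0.659, 0.0, -0.0]
ft_force: [0.0, 4.2, 0.1]
grip_width: 0.0006
```

```bash
python3 - <<'E'
from h import *
s=status.get_obs();print({k:np.round(v,4) for k,v in s.items() if k in('position','ft_force','moment')})
p=s['position'][:2]-np.array([.5025,.0682]); print(p@[.132,.991],p@[-.991,.132])
im,d,i=shot('scene','scene4')
cv2.imwrite('pics/scz4.png',cv2.resize(im[85:205,215:335,::-1],None,fx=5,fy=5,interpolation=cv2.INTER_CUBIC))
E
```

```text
{'position': array([0.4644, 0.0861, 0.3905]), 'ft_force': array([0.0281, 4.1663, 0.1483]), 'moment': array([ 0.7605,  0.0392, -0.0788])}
0.012749971748759671 0.04012516464437472
```

View pics/scz4.png

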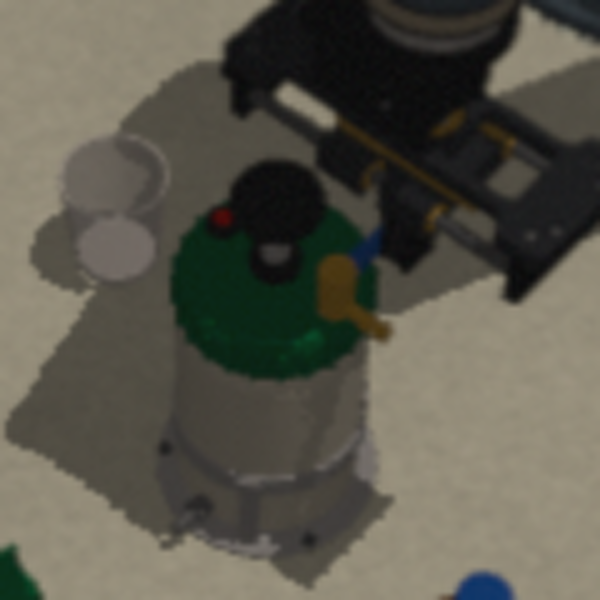

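>>> step_arm --pt "1 -0.03 0 0 0 0 0" --pt "1 -0.02 0 0 0 0 0" --pt "1 0 0 0 0 0 0" --pt "1 0 0 0 0 0 0" --pt "1 0 0 0 0 0 0" --pt "1 0 0 0 0 0 0" --pt "1 0 0 0 0 0 0" --pt "1 0 0 0 0 0 0" --pt "1 0 0 0 0 0 0" --pt "1 0 0 0 0 0 0"

```text
time: 7.35
position: [0.4643, 0.0856, 0.3905]
tool_rot: [0.752, 0.659, 0.001, -0.001]
ft_force: [-0.3, 8.1, -0.2]
grip_width: 0.0006
```

>>> step_arm --pt "1 0.4 0 0 0 0 0" --pt "1 0.6 0 0 0 0 0" --pt "1 0 0 -0.8 0 0 0" --pt "1 0 0 -0.8 0 0 0" --pt "1 0 0 -0.8 0 0 0" --pt "1 1 -0.5 0 0 0 0" --pt "1 1 -0.5 0 0 0 0" --pt "1 1 -0.5 0 0 0 0" --pt "1 0 0 0 0 0 0" --pt "1 0 0 0 0 0 0"

```text
time: 8.35
position: [0.4403, 0.1889, 0.4506]
tool_rot: [0.751, 0.66, -0.0, 0.001]
ft_force: [0.3, -0.0, 0.2]
grip_width: 0.0004
```

```bash
python3 - <<'E'
from h import *
s=status.get_obs();print({k:np.round(v,4) for k,v in s.items() if k in('position','ft_force','moment')})
im,d,i=shot('scene','scene5')
a=cv2.resize(im[85:205,215:335,::-1],None,fx=3,fy=3,interpolation=cv2.INTER_CUBIC)
im,d,i=shot('top','top5')
b=cv2.resize(im[200:300,200:320,::-1],None,fx=3.6,fy=3.6,interpolation=cv2.INTER_CUBIC)
cv2.imwrite('pics/z5.png',np.hstack([a,b[:360]]))
hsv=cv2.cvtColor(im,cv2.COLOR_RGB2HSV)
k=cv2.inRange(hsv,(100,110,30),(125,255,255)); k[:,:235]=0;k[:,300:]=0
v,u=np.nonzero(k); print(len(u), cv2.fitLine(np.c_[u,v].astype(np.float32),cv2.DIST_L2,0,.01,.01).ravel() if len(u)>3 else '', u.min(),u.max(),v.min(),v.max())
E
```

```text
{'position': array([0.4403, 0.1889, 0.4506]), 'ft_force': array([ 0.2732, -0.0184,  0.1755]), 'moment': array([0.0227, 0.0149, 0.0128])}
11 [ 7.8770921e-02 -9.9689275e-01  2.5354546e+02  2.6018182e+02] 253 254 255 266
```

View pics/z5.png

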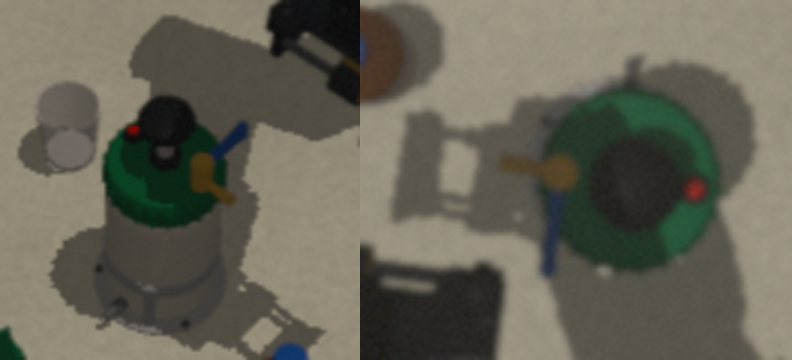

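>>> step_arm --pt "1 -0.87 0.445 0 0 0 0" --pt "1 -0.87 0.445 0 0 0 0" --pt "1 -0.87 0.445 0 0 0 0" --pt "1 -0.87 0.445 0 0 0 0" --pt "1 -0.87 0.445 0 0 0 0" --pt "1 -0.87 0.445 0 0 0 0" --pt "1 -0.85 0.445 0 0 0 0" --pt "1 0 0 0 0 0 0" --pt "1 0 0 0.58 0 0 0" --pt "1 0 0 0 0 0 0"

```text
time: 9.45
position: [0.4968, 0.0277, 0.4346]
tool_rot: [0.753, 0.659, -0.001, -0.002]
ft_force: [-0.5, 0.0, -0.2]
grip_width: 0.0005
```

```bash
python3 - <<'E'
from h import *
s=status.get_obs();print({k:np.round(v,4) for k,v in s.items() if k in('position','ft_force','moment')})
im,d,i=shot('scene','scene6')
cv2.imwrite('pics/z6.png',cv2.resize(im[85:205,215:335,::-1],None,fx=5,fy=5,interpolation=cv2.INTER_CUBIC))
E
```

```text
{'position': array([0.4968, 0.0277, 0.4346]), 'ft_force': array([-0.5177,  0.0248, -0.2428]), 'moment': array([ 0.035 ,  0.0344, -0.0262])}
```

View pics/z6.png

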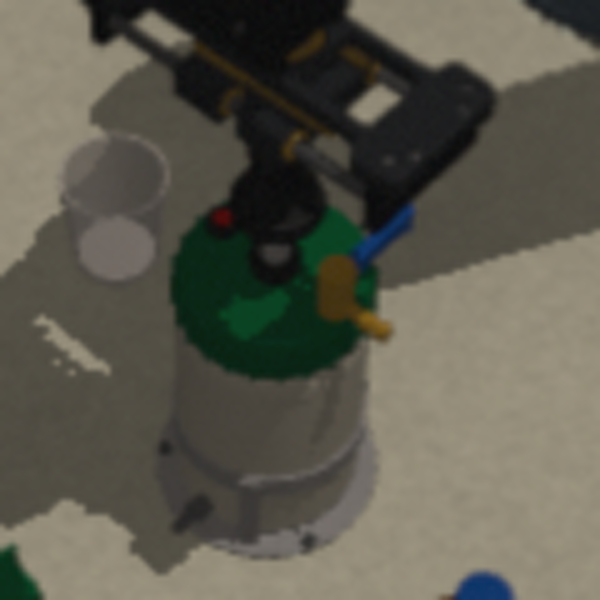

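>>> step_arm --pt "1 0 0 0.3 0 0 0" --pt "1 0 0 0.3 0 0 0" --pt "1 0 0 0.3 0 0 0" --pt "1 0 0 0.23 0 0 0" --pt "1 0 0 0 0 0 0" --pt "1 0 0 0 0 0 0" --pt "1 0 0 0 0 0 0" --pt "1 0 0 0 0 0 0" --pt "1 0 0 0 0 0 0" --pt "1 0 0 0 0 0 0"

```text
time: 10.5
position: [0.4977, 0.0284, 0.4093]
tool_rot: [0.752, 0.66, 0.0, 0.001]
ft_force: [-2.5, -0.9, 8.9]
grip_width: 0.0006
```

```bash
python3 - <<'E'
from h import *
s=status.get_obs();print({k:np.round(v,4) for k,v in s.items() if k in('position','ft_force','moment')})
im,d,i=shot('scene','scene7')
cv2.imwrite('pics/z7.png',cv2.resize(im[85:205,215:335,::-1],None,fx=5,fy=5,interpolation=cv2.INTER_CUBIC))
E
```

```text
{'position': array([0.4977, 0.0284, 0.4093]), 'ft_force': array([-2.5114, -0.8575,  8.8857]), 'moment': array([-0.1811,  0.347 , -0.0163])}
```

View pics/z7.png

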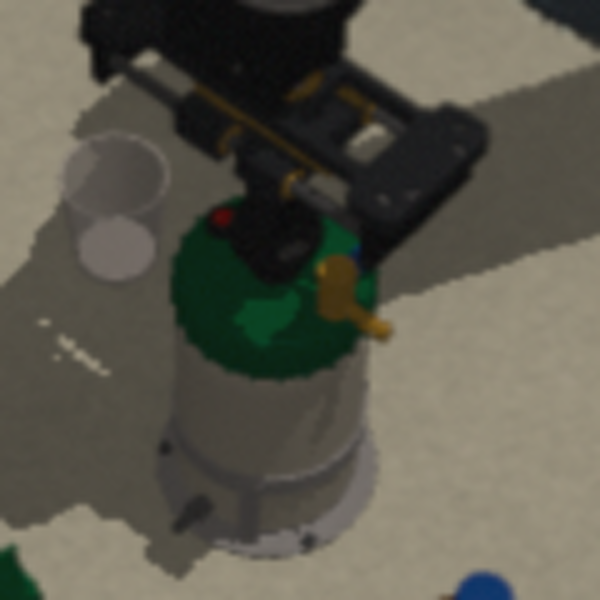

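>>> step_arm --pt "1 0 0 0.1 0 0 0" --pt "1 0 0 0.08 0 0 0" --pt "1 0 0 0 0 0 0" --pt "1 0 0 0 0 0 0" --pt "1 0 0 0 0 0 0" --pt "1 0 0 0 0 0 0" --pt "1 0 0 0 0 0 0" --pt "1 0 0 0 0 0 0" --pt "1 0 0 0 0 0 0" --pt "1 0 0 0 0 0 0"

```text
time: 11.55
position: [0.4977, 0.0284, 0.4055]
tool_rot: [0.752, 0.66, 0.001, 0.001]
ft_force: [-3.3, 0.1, 12.9]
grip_width: 0.0006
```

>>> step_arm --pt "1 0 0 -0.75 0 0 0" --pt "1 0 0 -0.75 0 0 0" --pt "1 0 0 0 0 0 0" --pt "1 0 0 0 0 0 0" --pt "1 0 0 0 0 0 0" --pt "1 0 0 0.51 0 0 0" --pt "1 0 0 0.51 0 0 0" --pt "1 0 0 0.52 0 0 0" --pt "1 0 0 0 0 0 0" --pt "1 0 0 0 0 0 0"

```text
time: 12.55
position: [0.4979, 0.0283, 0.4054]
tool_rot: [0.752, 0.659, 0.001, 0.001]
ft_force: [-5.7, 0.4, 26.1]
grip_width: 0.0002
```

>>> step_arm --pt "1 0 0 -0.75 0 0 0" --pt "1 0 0 -0.79 0 0 0" --pt "1 0 0 0 0 0 0" --pt "1 0 0 0 0 0 0" --pt "1 0 0 0 0 0 0" --pt "1 0 0 0 0 0 0" --pt "1 0 0 0 0 0 0" --pt "1 0 0 0 0 0 0" --pt "1 0 0 0 0 0 0" --pt "1 0 0 0 0 0 0"

```text
time: 13.55
position: [0.4975, 0.0281, 0.4407]
tool_rot: [0.752, 0.659, -0.0, -0.0]
ft_force: [-0.3, -0.2, -0.1]
grip_width: 0.0006
```

```bash
python3 - <<'E'
from h import *
s=status.get_obs();print({k:np.round(v,4) for k,v in s.items() if k in('position','ft_force','moment')})
im,d,i=shot('scene','scene8')
cv2.imwrite('pics/z8.png',cv2.resize(im[85:205,215:335,::-1],None,fx=5,fy=5,interpolation=cv2.INTER_CUBIC))
E
```

```text
{'position': array([0.4975, 0.0281, 0.4407]), 'ft_force': array([-0.3115, -0.2112, -0.1395]), 'moment': array([ 0.0695, -0.0656, -0.021 ])}
```

View pics/z8.png

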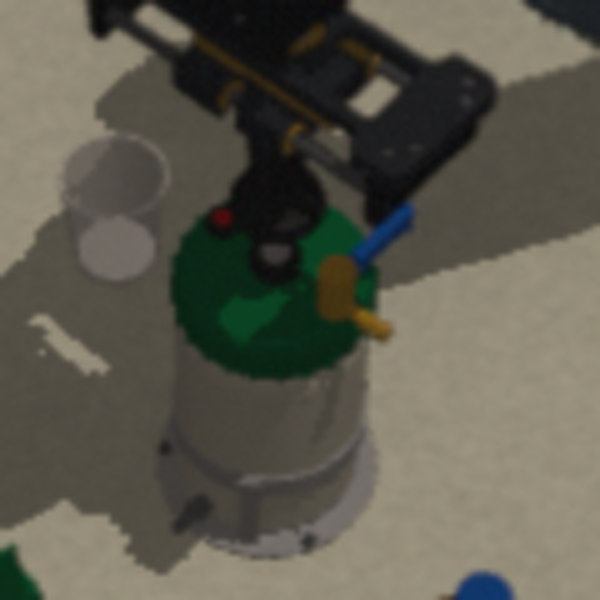

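>>> step_arm --pt "1 0 0 0.48 0 0 0" --pt "1 0 0 0.5 0 0 0" --pt "1 0 0 0.5 0 0 0" --pt "1 0 0 0 0 0 0" --pt "1 0 0 0 0 0 0" --pt "1 0 0 -0.75 0 0 0" --pt "1 0 0 -0.73 0 0 0" --pt "1 0 0 0 0 0 0" --pt "1 0 0 0 0 0 0" --pt "1 0 0 0 0 0 0"

```text
time: 14.6
position: [0.4971, 0.0282, 0.4397]
tool_rot: [0.752, 0.659, -0.001, -0.001]
ft_force: [-0.4, -0.3, 0.0]
grip_width: 0.0003
```

```bash
python3 - <<'E'
from h import *
im,d,i=shot('scene','scene9')
cv2.imwrite('pics/z9.png',cv2.resize(im[105:165,240:300,::-1],None,fx=7,fy=7,interpolation=cv2.INTER_CUBIC))
E
```

```text
(no output)
```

View pics/z9.png

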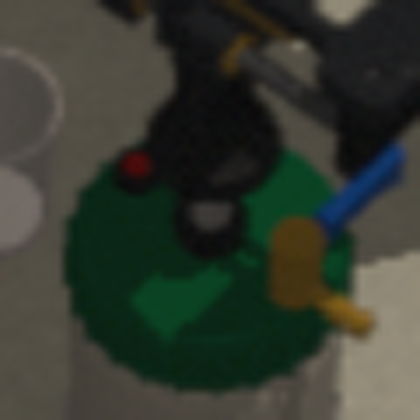

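>>> step_arm --pt "1 0 0 0.48 0 0 0" --pt "1 0 0 0.5 0 0 0" --pt "1 0 0 0.5 0 0 0" --pt "1 0 0 0 0 0 0" --pt "1 0 0 0 0 0 0" --pt "1 0 0 -0.75 0 0 0" --pt "1 0 0 -0.73 0 0 0" --pt "1 0 0 0 0 0 0" --pt "1 0 0 0 0 0 0" --pt "1 0 0 0 0 0 0"

```text
time: 15.65
position: [0.497, 0.0282, 0.4393]
tool_rot: [0.752, 0.659, -0.001, -0.001]
ft_force: [-0.6, -0.0, -0.3]
grip_width: 0.0003
```

```bash
python3 - <<'E'
from h import *
im,d,i=shot('scene','scene10')
cv2.imwrite('pics/z10.png',cv2.resize(im[105:165,240:300,::-1],None,fx=7,fy=7,interpolation=cv2.INTER_CUBIC))
E
```

```text
(no output)
```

View pics/z10.png

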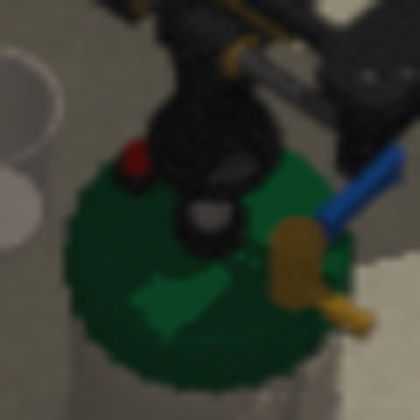

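>>> step_arm --pt "1 0 0 0.48 0 0 0" --pt "1 0 0 0.5 0 0 0" --pt "1 0 0 0.5 0 0 0" --pt "1 0 0 0 0 0 0" --pt "1 0 0 0 0 0 0" --pt "1 0 0 -0.75 0 0 0" --pt "1 0 0 -0.75 0 0 0" --pt "1 0 0 0 0 0 0" --pt "1 0 0 0 0 0 0" --pt "1 0 0 0 0 0 0"

```text
time: 16.7
position: [0.497, 0.0282, 0.4397]
tool_rot: [0.752, 0.659, -0.001, -0.001]
ft_force: [-0.3, 0.1, -0.2]
grip_width: 0.0002
```

```bash
python3 - <<'E'
from h import *
im,d,i=shot('scene','scene11')
cv2.imwrite('pics/z11.png',cv2.resize(im[105:165,240:300,::-1],None,fx=7,fy=7,interpolation=cv2.INTER_CUBIC))
E
```

```text
(no output)
```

View pics/z11.png

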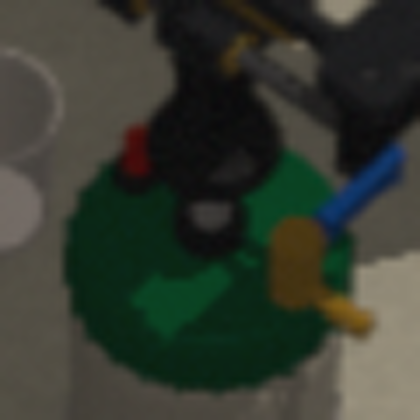

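>>> step_arm --pt "1 0 0 0.48 0 0 0" --pt "1 0 0 0.5 0 0 0" --pt "1 0 0 0.5 0 0 0" --pt "1 0 0 0 0 0 0" --pt "1 0 0 0 0 0 0" --pt "1 0 0 -0.75 0 0 0" --pt "1 0 0 -0.75 0 0 0" --pt "1 0 0 0 0 0 0" --pt "1 0 0 0 0 0 0" --pt "1 0 0 0 0 0 0"

```text
time: 17.75
position: [0.497, 0.0282, 0.4402]
tool_rot: [0.752, 0.659, -0.001, -0.001]
ft_force: [-0.5, 1.0, -0.0]
grip_width: 0.0005
```

>>> step_arm --pt "1 0 0 -0.8 0 0 0" --pt "1 0 0 -0.8 0 0 0" --pt "1 0.8 -1 0 0 0 0" --pt "1 0.8 -1 0 0 0 0" --pt "1 0.8 -1 0 0 0 0" --pt "1 0.8 -1 0 0 0 0" --pt "1 0.8 -1 0 0 0 0" --pt "1 0.8 -0.5 0 0 0 0" --pt "1 0.8 0 0 0 0 0" --pt "1 0 0 0 0 0 0"

```text
time: 18.75
position: [0.3791, 0.1864, 0.4808]
tool_rot: [0.751, 0.66, -0.001, -0.001]
ft_force: [-0.3, -0.3, -0.3]
grip_width: 0.0003
```

```bash
python3 - <<'E'
from h import *
print(np.round(status.get_obs()['position'],3))
im,d,i=shot('scene','scene12')
a=cv2.resize(im[105:165,240:300,::-1],None,fx=6,fy=6,interpolation=cv2.INTER_CUBIC)
im,d2,i2=shot('top','top12')
b=cv2.resize(im[200:300,170:320,::-1],None,fx=2.8,fy=3.6,interpolation=cv2.INTER_CUBIC)
cv2.imwrite('pics/z12.png',np.hstack([a,b]))
for f in ('scene0','scene8','scene9','scene10','scene11','scene12','top0','top12'):
    im,d,c=load(f); hsv=cv2.cvtColor(im,cv2.COLOR_RGB2HSV)
    k=(cv2.inRange(hsv,(0,140,40),(8,255,255))|cv2.inRange(hsv,(170,140,40),(180,255,255)))
    if f[0]=='s': k[:105]=0;k[150:]=0;k[:,:245]=0;k[:,268:]=0
    else: k[:240]=0;k[262:]=0;k[:,285:]*=1;k[:,:285]=0;k[:,305:]=0
    v,u=np.nonzero(k); print(f,len(u),v.min(),v.max(),u.min(),u.max(),'maxz',sorted([dep(c,d,x,y)[2].round(3) for x,y in zip(u,v)])[-4:])
im,d,c=load('top12'); print('knob',[dep(c,d,u,v).round(3) for u,v in((275,249),(278,250))])
E
```

```text
[0.379 0.186 0.481]
scene0 13 126 129 257 261 maxz [np.float64(0.203), np.float64(0.203), np.float64(0.204), np.float64(0.239)]
scene8 10 127 129 257 260 maxz [np.float64(0.2), np.float64(0.2), np.float64(0.201), np.float64(0.202)]
scene9 11 127 129 257 261 maxz [np.float64(0.202), np.float64(0.202), np.float64(0.202), np.float64(0.204)]
scene10 15 125 129 257 260 maxz [np.float64(0.21), np.float64(0.21), np.float64(0.213), np.float64(1.147)]
scene11 22 123 129 257 260 maxz [np.float64(0.218), np.float64(0.218), np.float64(0.219), np.float64(0.219)]
scene12 21 123 129 257 260 maxz [np.float64(0.217), np.float64(0.218), np.float64(0.219), np.float64(0.22)]
top0 19 250 254 290 294 maxz [np.float64(0.201), np.float64(0.202), np.float64(0.202), np.float64(0.203)]
top12 25 250 255 290 295 maxz [np.float64(0.218), np.float64(0.218), np.float64(0.219), np.float64(0.934)]
knob [array([0.501, 0.031, 0.252]), array([0.499, 0.025, 0.248])]
```

View pics/z12.png

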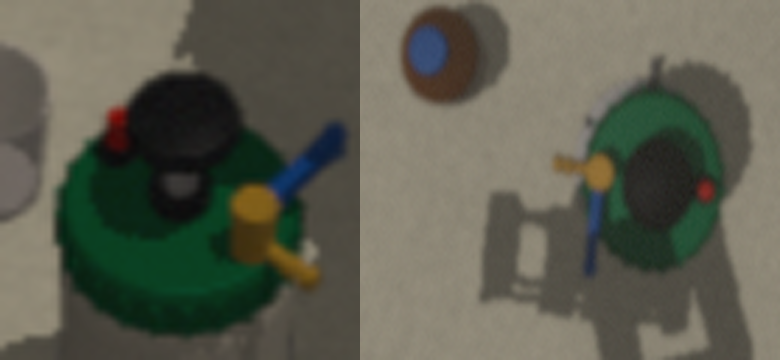

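View pics/scene12.png

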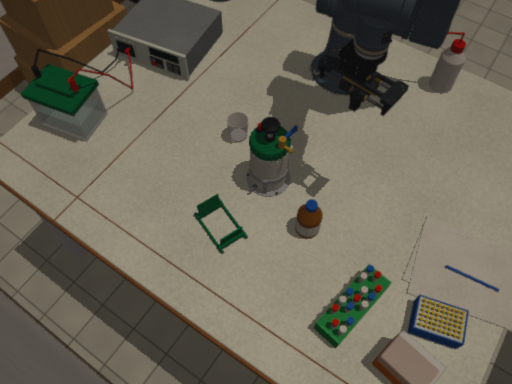

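The pin rose about 16 mm and did not change with the extra stroke. The knob is up at 0.25 m, the lever is across the stub, and the loose items have not moved.

```bash
python3 -c "
from h import *
print(robot.hand_in())"
```

```text
the job is handed in; nothing more can be done
None
```

The vent lever is shut, the red pin is fully out and the plunger is up. I handed the job in at about 19 s, with the arm clear of everything.

- **Vent lever:** I pushed it round with the closed fingertips until it met its stop. The force there rose from 4 to 8 N with almost no movement. The pictures show the lever across the brass stub.
- **Pumping:** I made six strokes down to about the bottom stop and lifted clear of the knob after each one. The first stroke paused at about 22.7 mm before going on to 26.5 mm. The highest wrist force I read was about 27 N, against the stop on the second stroke; force was only read at the end of each move, so brief peaks between readings would not show.
- **Pin:** It started to rise on stroke 4 and was out on stroke 5. Stroke 6 changed nothing. Depth readings put its top about 16 mm higher than at the start (about 0.202 to 0.218 m) in both the top and scene views.
- **Final check:** The knob top read 0.248–0.252 m, which is fully up. By eye, the bottle, beaker and casting frame stand where they were.

No final check failed or disagreed. The raw depth readings were 2–3 mm high on the pin, so I relied on the change in height.

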